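Take the formed bracket from its die and load it under the hand press

TASK

Lift the formed bracket out of the open die by its rib and lay it down flat on the bench, free of the gripper. Then take it again by its tongue, lift it onto the bed of the hand press and push it nose first under the head until it is fully home against the back stop, lying flat and square; let go of it there. Do not drop it, and leave the bottle, the tin and the tape roll where they are.

Things in the scene. Friction and masses are not known exactly. Their poses are not given: they have to be found in the camera images.
- bracket: Formed bracket of bare aluminium, 185 mm long, about 0.2 kg: a plate with an upright rib, and a tongue. Origin on the underside, where plate and tongue meet, on the centre line; x points along it to the nose, z up. Plate: x 0 to 95 mm, 60 mm wide, 10 mm thick. The centre of mass is at about x 25 mm. It starts in the die's cavity with 2 mm play all round.
- bracket_rib (a point): Middle of the rib's top edge, 42 mm above the bracket's underside, at bracket x 30 mm. The rib stands along the middle of the plate, x 0 to 60 mm, 12 mm thick. The axes are the bracket's.
- bracket_tongue (a point): Point on the tongue's centre line, at its top (bracket x -60 mm, 18 mm above the underside). The tongue is an upward-open channel, x -90 to 0 mm, 24 mm wide, 18 mm high, walls 4 mm. The axes are the bracket's.
- bracket_nose (a point): Middle of the nose edge at the underside (bracket x 95 mm). The axes are the bracket's.
- die: Lower half of a forming die, fixed dark steel block, x -115 to 120 mm, 110 mm wide, 33 mm high. Origin on the bench, straight below the bracket's at the start; same axes. The cavity follows the bracket, floor 15 mm above the bench: tongue flush with the die's top, plate 8 mm below it, rib 24 mm above it. Two pins, 14 mm thick, rise 18 mm above the top at x -100, y +-42 mm.
- press: Green bench hand press, fixed. Origin on the bench below the middle of the head's front face; x points into the press (the way to push), z up. Bed: flat steel, top 20 mm above the bench, x -30 to 100 mm, 130 mm wide. Two guide rails on it, 12 mm high, 66 mm apart, from x 10 mm to the back stop, flared to about 80 mm at x -20 mm.
- press_stop (a point): Back stop: middle of the lower edge of the column's face, at bed height (press x 100 mm, 20 mm above the bench); the rigid column is 130 mm wide, x 100 to 190 mm, 170 mm high. The bracket is home when its nose touches this face. The axes are the press's.
- bottle: Bystander: green glass bottle, 76 mm thick, 290 mm tall; origin under its centre.
- tin: Bystander: round tin, 72 mm wide, 55 mm high; origin under its centre.
- tape: Bystander: roll of tape lying flat, 90 mm outside, 40 mm high; origin under its centre.
- press_head (a point): Middle of the lower front edge of the head (press x 0, 82 mm above the bench). The head covers x 0 to 110 mm, is 100 mm wide and reaches up to 170 mm; the punch under it (x 34 to 66 mm) reaches down to 70 mm. A hand lever stands out at the press's -y side (x 120 to 225 mm, y -65 to -115 mm, up to 260 mm high). Axes as the press.
There are look-alikes about, which are no part of the job. Of the things like the bracket, leave any that is blue; of the rest the smaller one is meant.

How it is judged:
On the way, in this order (a step that is already met when the one before it is completed fails the run):
1. the bracket is lifted clear of the die by its rib (z of bracket in the frame of die above 0.04 m and contact force between the fingers and bracket above 0.5 N and x of the grasp point in the frame of bracket above -0.005 m), for 0.1 s.
2. the bracket lies flat on the bench, let go (height (world z) of each of bracket, bracket_nose below 0.005 m and angle between bracket's own z axis and vertical below 0.06 rad and contact force between the fingers and bracket below 0.1 N and linear speed of bracket below 0.02 m/s), for 0.2 s.
3. the bracket is held by its tongue, off the bench (x of the grasp point in the frame of bracket below -0.005 m and contact force between the fingers and bracket above 0.5 N and height (world z) of bracket above 0.012 m and contact force between bracket and press below 0.1 N), for 0.1 s.
At the end, for the whole second after the job is handed in: The bracket lies released and at rest on the press bed, flat (within 0.06 rad, its underside within 4 mm of bed height), rib up, square to the press (within 0.09 rad), its nose within 4 mm of the back stop and within 6 mm of its middle (x of bracket_nose in the frame of press_stop above -0.004 m and y of bracket_nose in the frame of press_stop between -0.006 and 0.006 m and z of bracket in the frame of press between 0.016 and 0.024 m and angle between the x axis of bracket and the x axis of press, either way round below 0.09 rad and angle between bracket's own z axis and vertical below 0.06 rad and linear speed of bracket below 0.02 m/s and contact force between the fingers and bracket below 0.1 N); the robot touches nothing.
It fails at once if the bracket is dropped or thrown (faster than 1 m/s) (linear speed of bracket above 1 m/s).
It fails at once if the bottle is moved (distance of bottle from where it was at the start of the episode above 0.03 m).
It fails at once if the tin is moved (distance of tin from where it was at the start of the episode above 0.03 m).
It fails at once if the tape roll is moved (distance of tape from where it was at the start of the episode above 0.03 m).
It also fails if it takes over 58 s, if anything falls off the work surface, if the arm or the gripper's body presses on something with over 40 N, if the wrist force passes 120 N, or if a joint passes its speed limit or range.

ROBOT

A 6-joint arm with a two-finger parallel gripper is mounted at the origin on the work surface. World frame = base frame: x ahead of the robot, y to its left, z up, the work surface at z = 0. Lengths are in m, angles in rad, forces in N, time in s.
With the tool pointing down it reaches from about 0.375 to 0.975 m from the base axis. Payload 3.8 kg.
Tool frame: the origin (TCP) lies at the very end of the fingers, on their centre line; the grasp point (between the pads) lies 19 mm behind it; z points along the fingers, y is the line along which they close (so a half turn about z gives the same grasp; the last joint's range is limited). The gripper opens to 85 mm and grips with 20 to 120 N. Pads are 22 mm wide; open, the fingers measure 114 mm over their backs; the gripper's body (76 mm by 85 mm) begins 54 mm behind the grasp point. The pads swing forward as they close: fully open they stand 13 mm farther back than shut.
Start: joints at [1.128, 0.264, 1.604, -0, 1.274, -0.037], TCP at [0.266, 0.62, 0.194] pointing down, gripper open.
Joint ranges: [-2.63, 2.63], [-0.94, 2.18], [0.31, 2.57], [-1.31, 4.45], [0, 2.66], [-2.55, 2.55]. Speed limits (rad/s): [2.57, 2.57, 3.14, 3.14, 3.14, 3.14].

INTERFACE

Orientations are given as a rotation vector (axis times angle).
In Python, from station import manip gives the robot as it stands.
- The arm moves only by the tool play_rows, never from a script. Its argument "deltas" is a list of rows, each an object of numbers: "tx", "ty", "tz": the shift along the tool's x, y, z in m; "yaw": the turn about the tool's z in degrees; "hand": the finger opening in m, from 0 to 0.0854. In form: [{"tx": .., "ty": .., "tz": .., "yaw": .., "hand": ..}, ...]. A call has 1 to 8 rows; each row is the pose to reach, as a shift and turn from the pose commanded when the call began, along the tool's axes at that moment; what a row does not reach only later rows make up. A row lasts 1/8 s, in which the tool goes at most 62.5 mm and 10.7 degrees, less where a joint would pass 70% of its speed; a pose out of reach is approached as far as the arm can. A call with a gripper value outside its range is refused whole. The fingers move at their own pace and stop on an object; "grip_force" is the grip in N (left out, the last holds). Time passes only in rows, so rows that repeat a pose let the fingers close. It gives the time, the measured TCP pose, the force, the opening and the grip force at its end, in the units of the state.
- manip.sense(): the state, without advancing time (a new reading comes with each control period).
- manip.grab_frame(name): name is "scene" or "side" or "wrist"; returns (picture, depth): 384x512x3 uint8, red, green, blue; 384x512 float32, m along the optical axis (not along the pixel's ray), 0 where there is no reading.
- manip.camera_info(name): a dict with "intrinsics" (3x3 intrinsics, pixels), "eye" and "rotation" of the camera in the world. Camera axes: x right, y down, z forward; pixel columns grow to the right and rows downward; lengths in m; the calibration is good to about 2 mm. A picture is of the moment at which its call begins: read the wrist's pose just before it. camera_info takes no time and is no camera call; for the wrist camera it gives the pose at the moment of the call.
- manip.close_job(): hands the job in; it is judged then, once.
The state is a dict: "clock": time; "joint_pos": joint angles; "dq": joint speeds; "joint_efforts": joint torques, N m; "tool_pos": TCP position; "tool_rot": TCP orientation; "wrist_force": force on the tool from outside, world axes, zero at the start; "wrist_torque": the same for the moment, N m; "opening": finger opening in m; "finger_force": force on a finger pad.
Only numpy, scipy, OpenCV 4.12 (cv2) and the standard library are available. Lean on these libraries where they do the work, as an engineer would, in place of code of your own. Each camera call takes 0.05 s, during which the arm holds its last target. There are 200 camera calls.

## Working session

There is one attempt and no reset: what is moved stays moved. The work goes in short steps, Python scripts to look and compute and a tool call to move; the robot and the scene stay as the last step left them, time stands still between calls to the robot, and variables do not carry over. Pictures are saved under pics/ and viewed, at most 10 in all, crops included, and the job is handed in when it is done.

Besides the shell and the picture viewer there is one more tool, called after "Emit:" by a JSON object that holds its "fn" and its "kwargs". play_rows: Moves the arm, as the interface text tells. Its arguments: {"type":"object","properties":{"deltas":{"type":"array","items":{"type":"object","properties":{"tx":{"type":"number"},"ty":{"type":"number"},"tz":{"type":"number"},"yaw":{"type":"number"},"hand":{"type":"number"}}}},"grip_force":{"type":"number"}},"required":["deltas"]}

```bash
mkdir -p pics && ls && python3 - <<'E'
from station import manip
import cv2,numpy as np
s=manip.sense();print({k:np.round(v,3).tolist() for k,v in s.items()})
for n in("scene","side","wrist"):
    c=manip.camera_info(n)
    p,d=manip.grab_frame(n)
    np.savez(f"{n}0.npz",p=p,d=d,K=c["intrinsics"],e=c["eye"],R=c["rotation"])
    print(n,np.round(c["eye"],3),np.round(c["rotation"],3).tolist(),np.round(c["intrinsics"],1).tolist())
    cv2.imwrite(f"pics/{n}0.png",p[:,:,::-1])
a=[cv2.imread(f"pics/{n}0.png") for n in("scene","side")]
cv2.imwrite("pics/both.png",np.vstack([cv2.resize(x,(400,300)) for x in a]))
E
```

```text
pics
{'clock': 0.0, 'joint_pos': [1.128, 0.265, 1.605, -0.0, 1.274, -0.037], 'dq': [0.001, -0.0, -0.001, 0.0, 0.001, 0.002], 'joint_efforts': [-0.001, -51.512, -36.73, 0.0, 0.013, 0.0], 'tool_pos': [0.266, 0.619, 0.192], 'tool_rot': [-0.633, -3.077, 0.003], 'wrist_force': [0.23, 0.829, -0.447], 'wrist_torque': [-0.016, -0.0, -0.03], 'finger_force': 0.0, 'opening': 0.086}
scene [1.291 0.251 0.935] [-1.423, -2.213, 0.863] [[389.8, 0.0, 253.2], [0.0, 389.8, 198.2], [0.0, 0.0, 1.0]]
side [ 0.319 -0.92   0.898] [-2.279, 0.365, -0.139] [[363.7, 0.0, 260.0], [0.0, 363.7, 192.1], [0.0, 0.0, 1.0]]
wrist [0.192 0.652 0.372] [2.397, 1.578, 0.248] [[280.8, 0.0, 253.5], [0.0, 280.8, 194.6], [0.0, 0.0, 1.0]]
```

View pics/scene0.png

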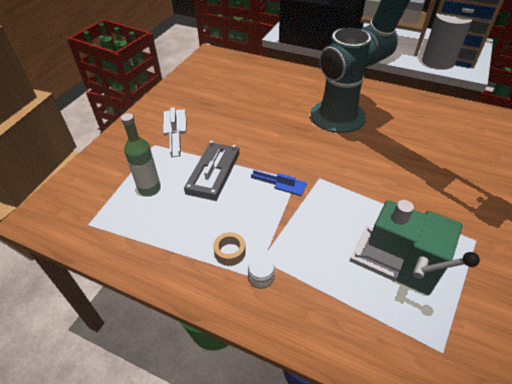

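View pics/side0.png

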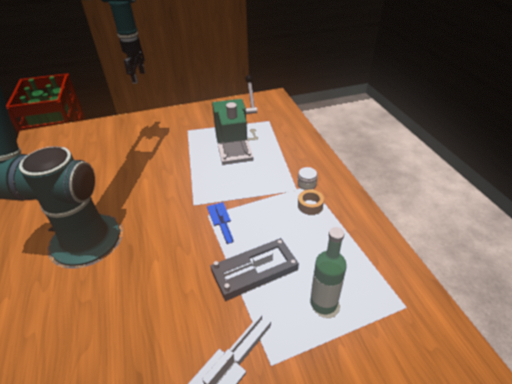

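The pictures show three bracket-like parts. In the scene view there is a large grey one at (175,130), a blue one at (280,181), and a grey one in the die at (212,170). In the side view they are at (235,350), (221,220) and (255,267). Blue is excluded and the one in the die looks like the smaller grey one, which I'll confirm in a crop. The press is at (410,245) in scene and (232,130) in side.

```bash
cat > h.py <<'E'
import numpy as np,cv2
from scipy.spatial.transform import Rotation as Ro
class V:
    def __init__(s,f):
        z=np.load(f);s.p=z["p"];s.d=z["d"];s.K=z["K"];s.e=z["e"];R=z["R"];s.R=Ro.from_rotvec(R).as_matrix() if R.shape==(3,) else R
        s.hsv=cv2.cvtColor(s.p,cv2.COLOR_RGB2HSV)
    def ray(s,uv):
        uv=np.atleast_2d(uv).astype(float);return np.c_[(uv[:,0]-s.K[0,2])/s.K[0,0],(uv[:,1]-s.K[1,2])/s.K[1,1],np.ones(len(uv))]@s.R.T
    def plane(s,uv,z):
        r=s.ray(uv);return s.e+r*((z-s.e[2])/r[:,2])[:,None]
    def cloud(s):
        v,u=np.mgrid[:384,:512];r=s.ray(np.c_[u.ravel(),v.ravel()]);return (s.e+r*s.d.ravel()[:,None]).reshape(384,512,3)
    def proj(s,P):
        c=(np.atleast_2d(P)-s.e)@s.R;return np.c_[s.K[0,0]*c[:,0]/c[:,2]+s.K[0,2],s.K[1,1]*c[:,1]/c[:,2]+s.K[1,2]]
def snap(n,f):
    from station import manip
    c=manip.camera_info(n);p,d=manip.grab_frame(n);np.savez(f,p=p,d=d,K=c["intrinsics"],e=c["eye"],R=c["rotation"]);return V(f)
E
python3 - <<'E'
from h import *
a,b=V("scene0.npz"),V("side0.npz")
def crop(v,x,y,w,h):return cv2.resize(v.p[y:y+h,x:x+w,::-1],(400,300),interpolation=cv2.INTER_CUBIC)
im=np.vstack([np.hstack([crop(a,150,100,160,120),crop(b,190,200,140,105)]),np.hstack([crop(a,340,190,140,105),crop(b,180,80,100,75)])])
cv2.imwrite("pics/crops.png",im)
for n,v in(("scene",a),("side",b)):
    C=v.cloud();z=C[...,2];h=v.hsv
    # die: dark low-saturation, low height
    m=((h[...,2]<110)&(h[...,1]<110)&(z>.02)&(z<.04)&(C[...,0]>.3)).astype(np.uint8)
    k,l,st,ce=cv2.connectedComponentsWithStats(m)
    for i in range(1,k):
        if st[i,4]>150:
            print(n,"dark",st[i],np.round(C[l==i].mean(0),3))
            q=C[l==i];q=q[abs(q[:,2]-.033)<.004];r=cv2.minAreaRect(q[:,:2].astype(np.float32));print("  rect",np.round(r[0],4),np.round(r[1],4),round(r[2],2),np.median(q[:,2]))
    # things by height
    for nm,mm in(("blue",(h[...,0]>105)&(h[...,0]<130)&(h[...,1]>150)&(h[...,2]>80)),("green",(h[...,0]>55)&(h[...,0]<95)&(h[...,1]>80)&(z>.01)&(z<.35)&(C[...,0]>.3))):
        k,l,st,ce=cv2.connectedComponentsWithStats(mm.astype(np.uint8))
        for i in range(1,k):
            if st[i,4]>80:q=C[l==i];print(n,nm,st[i],np.round(np.median(q,0),3),np.round(np.percentile(q,2,axis=0),3),np.round(np.percentile(q,98,axis=0),3))
E
```

```text
scene dark [ 184  144   55   53 1076] [ 0.491 -0.287  0.031]
  rect [ 0.4893 -0.2908] [0.2361 0.11  ] 8.21 0.03185778413221235
scene dark [355 254  78  38 297] [0.646 0.359 0.029]
  rect [0.635  0.3439] [0.2005 0.0365] 79.9 0.03190953139811442
scene blue [252 173  54  22 332] [ 0.445 -0.028  0.009] [ 0.412 -0.155  0.002] [0.468 0.015 0.042]
scene green [ 376  201   86   59 2425] [0.603 0.381 0.169] [0.539 0.269 0.165] [0.657 0.446 0.172]
side dark [291   3 113  14 243] [1.934 1.837 0.03 ]
  rect [1.9    1.8501] [0.2789 0.8367] 70.71 0.03254042895126441
side dark [405  14 107  56 308] [2.251 0.997 0.03 ]
  rect [2.2532 1.0488] [0.0276 1.0024] 0.41 0.03288218585301994
side dark [212 264  86  34 355] [ 0.456 -0.34   0.029]
  rect [ 0.4839 -0.2999] [0.2331 0.1053] 7.03 0.032018985498891595
side blue [208 204  21  20 214] [ 0.43  -0.037  0.01 ] [ 0.41  -0.077  0.006] [0.461 0.01  0.043]
side blue [220 224  12  18  96] [ 0.441 -0.124  0.004] [ 0.432 -0.164 -0.001] [ 0.448 -0.079  0.015]
side green [213 100  32  24 396] [0.572 0.354 0.169] [0.534 0.265 0.165] [0.647 0.438 0.172]
```

View pics/crops.png

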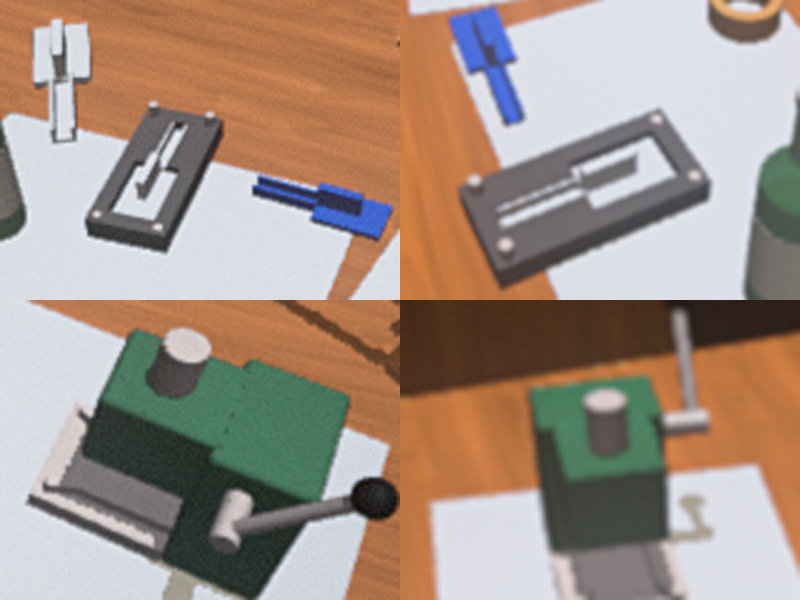

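The crop shows the part in the die (crop top left, scene about (212,170)). It is a bare grey bracket whose rib and plate point away from the robot, with the tongue and pins towards the robot. The loose grey one at scene (175,130) looks bigger and the third one is blue. I'll check the sizes along with the press and bystander positions.

```bash
python3 - <<'E'
from h import *
a,b=V("scene0.npz"),V("side0.npz")
print("loose len",np.linalg.norm(np.diff(a.plane([[175,108],[175,155]],.012),axis=0)),"die one",np.linalg.norm(np.diff(a.plane([[206,188],[223,149]],.03),axis=0)), a.plane([[175,130]],.01))
for n,v in(("scene",a),("side",b)):
    C=v.cloud();h=v.hsv;X=C[...,0];Y=C[...,1];z=C[...,2]
    m=(h[...,0]>55)&(h[...,0]<95)&(h[...,1]>80)&(abs(z-.17)<.006)&(X>.4)
    k,l,st,ce=cv2.connectedComponentsWithStats(m.astype(np.uint8));i=1+st[1:,4].argmax()
    q=C[l==i];r=cv2.minAreaRect(q[:,:2].astype(np.float32));print(n,"press",np.round(r[0],3),np.round(r[1],3),r[2],np.median(q[:,2]));print(np.round(cv2.boxPoints(r),3).tolist())
    # objects: anything above bench in the area
    m=((z>.012)&(z<.4)&(X>.2)&(X<1.1)&(Y>-.6)&(Y<.7)).astype(np.uint8)
    k,l,st,ce=cv2.connectedComponentsWithStats(m)
    for i in range(1,k):
        if st[i,4]>60:
            q=C[l==i];print(n,st[i,:4],np.round(np.percentile(q,[3,50,97],axis=0),3).tolist())
E
```

```text
loose len 0.28724151633808753 die one 0.19396659199141514 [[ 0.3484045  -0.53429037  0.01      ]]
scene press [0.591 0.357] [0.185 0.129] 83.82147216796875 0.1690731531307072
[[0.5170000195503235, 0.2720000147819519], [0.6449999809265137, 0.257999986410141], [0.6650000214576721, 0.4410000145435333], [0.5370000004768372, 0.45500001311302185]]
scene [164 108  22  47] [[0.249, -0.592, 0.012], [0.336, -0.538, 0.02], [0.459, -0.457, 0.061]]
scene [121 114  40  81] [[0.62, -0.468, 0.021], [0.652, -0.436, 0.153], [0.674, -0.415, 0.288]]
scene [184 141  56  59] [[0.381, -0.346, 0.015], [0.505, -0.284, 0.031], [0.606, -0.229, 0.051]]
scene [251 170  45  17] [[0.43, -0.156, 0.013], [0.443, -0.063, 0.021], [0.454, -0.017, 0.042]]
scene [350 200 130  95] [[0.543, 0.247, 0.017], [0.631, 0.359, 0.164], [0.705, 0.451, 0.234]]
scene [214 232  32  32] [[0.716, -0.129, 0.015], [0.76, -0.088, 0.037], [0.797, -0.048, 0.042]]
scene [248 256  27  32] [[0.764, -0.005, 0.017], [0.801, 0.027, 0.053], [0.825, 0.057, 0.057]]
side press [0.587 0.352] [0.181 0.121] 85.6408920288086 0.16904416509062192
[[0.519999
[... 211 characters left out ...]
.26, 0.586, 0.333], [0.3, 0.67, 0.397]]
side [212  76  45  88] [[0.524, 0.235, 0.017], [0.578, 0.299, 0.137], [0.694, 0.442, 0.22]]
side [297 168  20  21] [[0.751, -0.016, 0.015], [0.779, 0.004, 0.049], [0.813, 0.046, 0.056]]
side [297 190  27  24] [[0.707, -0.138, 0.014], [0.748, -0.102, 0.036], [0.787, -0.056, 0.041]]
side [215 204  12  39] [[0.426, -0.165, 0.013], [0.431, -0.074, 0.029], [0.441, -0.023, 0.044]]
side [310 227  36  87] [[0.596, -0.493, 0.023], [0.62, -0.474, 0.169], [0.656, -0.443, 0.289]]
side [210 238  89  62] [[0.372, -0.359, 0.016], [0.478, -0.3, 0.031], [0.593, -0.24, 0.051]]
side [188 314  83  70] [[0.268, -0.58, 0.012], [0.339, -0.547, 0.023], [0.452, -0.466, 0.061]]
```

Sizes: the loose part is about 287 mm long and the one in the die about 190 mm, so the one in the die is meant. The press axis is at about 84.5°. Next I'll work out the first move to get a wrist view.

```bash
cat >> h.py <<'E'
def plan(x,y,z,ang=None):
    from station import manip
    s=manip.sense();R=Ro.from_rotvec(s["tool_rot"]).as_matrix();d=R.T@(np.array([x,y,z])-s["tool_pos"])
    a=np.degrees(np.arctan2(R[1,0],R[0,0]));yw=0 if ang is None else (a-ang+180)%360-180
    print("t",round(s["clock"],2),"tcp",np.round(s["tool_pos"],4),"ang",round(a,2),"tilt",np.round(R[:2,2],4),"-> d",np.round(d,4),"yaw",round(yw,2),"q",np.round(s["joint_pos"],2),"F",np.round(s["wrist_force"],1))
E
python3 - <<'E'
from h import *
from station import manip
w=V("wrist0.npz");s=manip.sense();R=Ro.from_rotvec(s["tool_rot"]).as_matrix()
print("cam in tool",np.round(R.T@(w.e-s["tool_pos"]),3),np.round(R.T@w.R,3).tolist())
plan(.42,.15,.36,84);plan(.45,-.2,.36,8)
E
```

```text
cam in tool [ 0.08   0.    -0.179] [[-0.001, -0.951, -0.308], [1.0, -0.001, 0.001], [-0.001, -0.308, 0.951]]
t 0.15 tcp [0.2662 0.6196 0.1927] ang 156.75 tilt [-0.0008 -0.0016] -> d [-0.3267 -0.371  -0.1666] yaw 72.75 q [ 1.13  0.26  1.61  0.    1.27 -0.04] F [-0.7  0.4 -0.2]
t 0.15 tcp [0.2662 0.6196 0.1927] ang 156.75 tilt [-0.0008 -0.0016] -> d [-0.4924 -0.6808 -0.1661] yaw 148.75 q [ 1.13  0.26  1.61  0.    1.27 -0.04] F [-0.7  0.4 -0.2]
```

Emit:
{"fn": "play_rows", "kwargs": {"deltas": [{"tx":-0.01,"ty":-0.01,"tz":-0.055,"yaw":5,"hand":0.085},{"tx":-0.03,"ty":-0.025,"tz":-0.105,"yaw":13},{"tx":-0.07,"ty":-0.05,"tz":-0.14,"yaw":22},{"tx":-0.115,"ty":-0.085,"tz":-0.16,"yaw":31},{"tx":-0.16,"ty":-0.118,"tz":-0.167,"yaw":40},{"tx":-0.207,"ty":-0.152,"tz":-0.167,"yaw":49},{"tx":-0.254,"ty":-0.186,"tz":-0.167,"yaw":58},{"tx":-0.3,"ty":-0.22,"tz":-0.167,"yaw":66}]}}

```text
$.deltas[1]: bad value
```

```bash
python3 -c "
from h import *
plan(.56,.12,.36,84)"
```

```text
t 0.15 tcp [0.2662 0.6196 0.1927] ang 156.75 tilt [-0.0008 -0.0016] -> d [-0.4672 -0.3433 -0.1667] yaw 72.75 q [ 1.13  0.26  1.61  0.    1.27 -0.04] F [-0.7  0.4 -0.2]
```

Emit:
{"fn": "play_rows", "kwargs": {"deltas": [{"tx":-0.01,"ty":-0.01,"tz":-0.055,"yaw":5,"hand":0.085},{"tx":-0.03,"ty":-0.025,"tz":-0.105,"yaw":13,"hand":0.085},{"tx":-0.07,"ty":-0.05,"tz":-0.14,"yaw":22,"hand":0.085},{"tx":-0.115,"ty":-0.085,"tz":-0.16,"yaw":31,"hand":0.085},{"tx":-0.16,"ty":-0.118,"tz":-0.167,"yaw":40,"hand":0.085},{"tx":-0.207,"ty":-0.152,"tz":-0.167,"yaw":49,"hand":0.085},{"tx":-0.254,"ty":-0.186,"tz":-0.167,"yaw":58,"hand":0.085},{"tx":-0.3,"ty":-0.22,"tz":-0.167,"yaw":66,"hand":0.085}]}}

```text
clock: 1.15
tool_pos: [0.4558, 0.2978, 0.3605]
tool_rot: [2.212, 2.231, -0.0]
wrist_force: [1.4, 0.1, -0.0]
opening: 0.085
finger_force: 0.0
```

```bash
python3 -c "
from h import *
plan(.56,.12,.36,84)"
```

```text
t 1.15 tcp [0.4558 0.2978 0.3605] ang 90.48 tilt [-0.0001 -0.0001] -> d [-0.1787  0.1027  0.0005] yaw 6.48 q [ 0.53 -0.04  1.64 -0.    1.54  0.52] F [ 1.4  0.1 -0. ]
```

Emit:
{"fn": "play_rows", "kwargs": {"deltas": [{"tx":-0.045,"ty":0.025,"tz":0,"yaw":2,"hand":0.085},{"tx":-0.09,"ty":0.05,"tz":0,"yaw":4,"hand":0.085},{"tx":-0.135,"ty":0.077,"tz":0,"yaw":6,"hand":0.085},{"tx":-0.178,"ty":0.102,"tz":0,"yaw":6,"hand":0.085},{"tx":-0.178,"ty":0.102,"tz":0,"yaw":6,"hand":0.085}]}}

```text
clock: 1.78
tool_pos: [0.5606, 0.12, 0.3598]
tool_rot: [-2.326, -2.112, 0.003]
wrist_force: [-0.2, 1.3, 0.7]
opening: 0.0848
finger_force: 0.0
```

```bash
python3 -c "
from h import *
w=snap('wrist','w1.npz')
cv2.imwrite('pics/w1.png',cv2.resize(w.p[:,:,::-1],(768,576)))
plan(.46,-.28,.3,8)"
```

```text
t 1.82 tcp [0.5598 0.1217 0.36  ] ang 84.57 tilt [-0.0015  0.0001] -> d [-0.4093 -0.0613  0.0601] yaw 76.57 q [0.17 0.01 1.59 0.   1.54 0.27] F [-0.2  0.1  0.1]
```

View pics/w1.png

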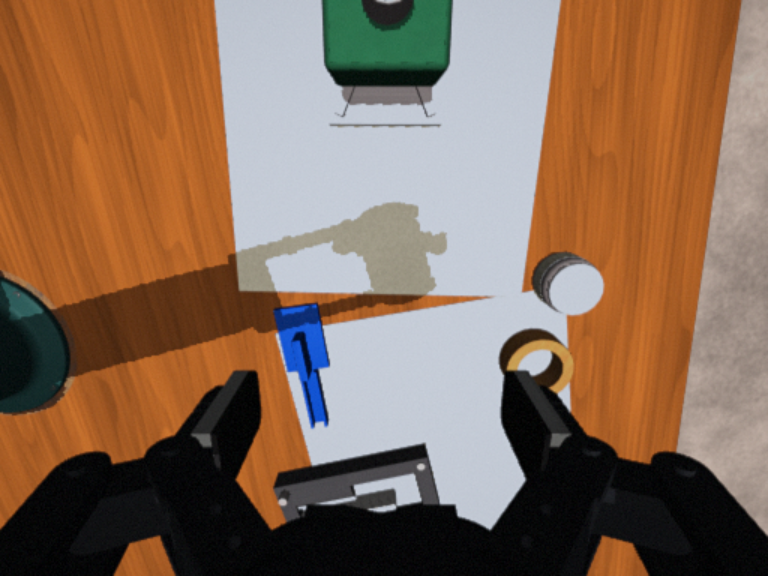

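The wrist view shows the press at the top, seen from its front. The green head ends at about rows 70–83 and the bed's front edge runs (330,124)–(440,124) with flared rails at (345,100) and (427,100). The strip in front of the press is free; the tape (538,360) and tin (570,285) are to the right, the blue bracket (310,350) to the left.

```bash
python3 - <<'E'
from h import *
w=V("w1.npz");C=w.cloud();h=w.hsv
m=((h[...,0]>55)&(h[...,0]<95)&(h[...,1]>80)&(abs(C[...,2]-.169)<.006)).astype(np.uint8);m[80:]=0
k,l,st,ce=cv2.connectedComponentsWithStats(m);i=1+st[1:,4].argmax();q=(l==i)
print(st[i],np.median(C[q][:,2]))
# edges: per-row left/right subject to row range, per-column bottom
rows=range(5,35);L=np.array([[np.where(q[r])[0].min()-.5,r] for r in rows]);Rr=np.array([[np.where(q[r])[0].max()+.5,r] for r in rows])
cols=range(230,288);B=np.array([[c,np.where(q[:,c])[0].max()+.5] for c in cols])
for n,e in(("L",L),("R",Rr),("F",B)):
    P=w.plane(e,.170)[:,:2].astype(np.float32);vx,vy,x0,y0=cv2.fitLine(P,cv2.DIST_HUBER,0,.01,.01).ravel();print(n,np.round([x0,y0],4),"ang",np.degrees(np.arctan2(vy,vx)))
# bed front edge (dark line) row
g=cv2.cvtColor(w.p,cv2.COLOR_RGB2GRAY).astype(float)
E=np.array([[c,78+g[78:88,c].argmin()] for c in range(222,292)]);print(E[::10].tolist(), g[80:86,215:225].astype(int).tolist(), g[80:86,288:298].astype(int).tolist())
P=w.plane(E,.02)[:,:2].astype(np.float32);vx,vy,x0,y0=cv2.fitLine(P,cv2.DIST_HUBER,0,.01,.01).ravel();print("bed",x0,y0,np.degrees(np.arctan2(vy,vx)))
print("ends",w.plane([[220,82.7],[293.5,82.7]],.02))
print("rail ends", w.plane([[231,75],[284,75]],.032), C[83:90:2,256,2])
cv2.imwrite("pics/w1c.png",cv2.resize(w.p[40:95,200:310,::-1],(800,400),interpolation=cv2.INTER_CUBIC))
E
```

```text
[ 215    0   86   48 3549] 0.1690695470692895
L [0.5323 0.2969] ang 82.026
R [0.6283 0.2847] ang 83.891594
F [0.5837 0.2613] ang -5.599116
[[222, 83], [232, 83], [242, 83], [252, 83], [262, 83], [272, 83], [282, 83]] [[201, 203, 200, 202, 203, 202, 201, 201, 205, 203], [198, 200, 201, 203, 200, 201, 200, 202, 201, 203], [202, 203, 203, 202, 182, 167, 167, 166, 166, 170], [201, 202, 201, 202, 179, 124, 115, 116, 117, 114], [203, 202, 199, 203, 201, 189, 189, 189, 189, 189], [199, 201, 200, 203, 203, 201, 199, 204, 205, 202]] [[201, 202, 202, 203, 202, 202, 204, 201, 200, 201], [202, 201, 204, 201, 199, 202, 202, 203, 201, 202], [184, 183, 181, 183, 184, 183, 194, 204, 201, 202], [114, 111, 113, 111, 106, 138, 190, 202, 202, 201], [180, 189, 188, 175, 152, 189, 202, 201, 201, 200], [200, 203, 204, 200, 193, 202, 201, 202, 202, 201]]
bed 0.58002156 0.23215322 -5.5875025
ends [[0.5122421  0.23926722 0.02      ]
 [0.63810567 0.22695369 0.02      ]]
rail ends [[0.53338212 0.24842    0.032     ]
 [0.62134849 0.23981004 0.032     ]] [ 0.00757069 -0.00033758  0.00170089  0.00063036]
```

View pics/w1c.png

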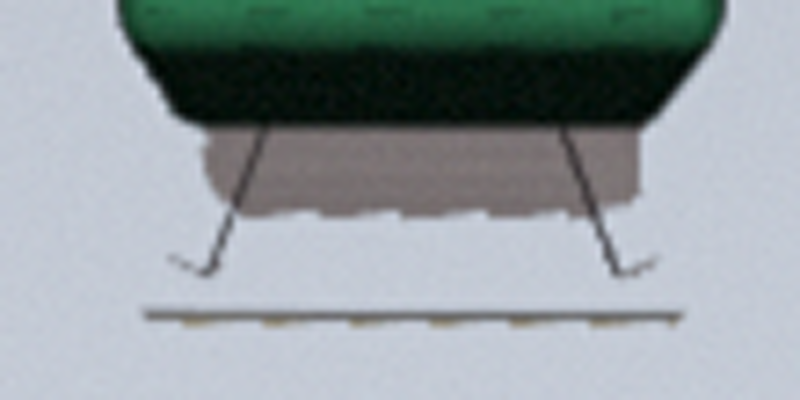

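Emit:
{"fn": "play_rows", "kwargs": {"deltas": [{"tx":-0.04,"ty":0,"tz":0,"yaw":9,"hand":0.085},{"tx":-0.095,"ty":0,"tz":0.01,"yaw":19,"hand":0.085},{"tx":-0.15,"ty":0,"tz":0.03,"yaw":29,"hand":0.085},{"tx":-0.205,"ty":0,"tz":0.05,"yaw":39,"hand":0.085},{"tx":-0.26,"ty":0,"tz":0.07,"yaw":49,"hand":0.085},{"tx":-0.315,"ty":0,"tz":0.09,"yaw":59,"hand":0.085},{"tx":-0.37,"ty":0,"tz":0.1,"yaw":68,"hand":0.085},{"tx":-0.41,"ty":0,"tz":0.11,"yaw":76.5,"hand":0.085}]}}

```text
clock: 2.82
tool_pos: [0.5219, -0.2857, 0.2502]
tool_rot: [-3.133, -0.219, 0.0]
wrist_force: [0.6, 0.2, -0.3]
opening: 0.0851
finger_force: 0.0
```

Emit:
{"fn": "play_rows", "kwargs": {"deltas": [{"tx":0,"ty":0,"tz":0,"yaw":0,"hand":0.085},{"tx":0,"ty":0,"tz":0,"yaw":0,"hand":0.085}]}}

```text
clock: 3.08
tool_pos: [0.5224, -0.2837, 0.2508]
tool_rot: [-3.132, -0.229, -0.0]
wrist_force: [-0.1, 0.7, 0.2]
opening: 0.0852
finger_force: 0.0
```

```bash
python3 - <<'E'
from h import *
plan(.52,-.286,.25,8)
w=snap('wrist','w2.npz')
cv2.imwrite('pics/w2.png',cv2.resize(w.p[:,:,::-1],(768,576)))
C=w.cloud();h=w.hsv;z=C[...,2]
m=((h[...,2]<120)&(h[...,1]<110)&(abs(z-.033)<.004)).astype(np.uint8)
k,l,st,ce=cv2.connectedComponentsWithStats(m);i=1+st[1:,4].argmax();v,u=np.where(l==i);print(st[i],np.median(z[l==i]))
P=w.plane(np.c_[u,v],.033)[:,:2].astype(np.float32);r=cv2.minAreaRect(P);print(np.round(r[0],4),np.round(r[1],4),r[2])
# rib top by depth
m=((z>.049)&(z<.064)&(h[...,1]<70)).astype(np.uint8);k,l,st,ce=cv2.connectedComponentsWithStats(m)
for i in range(1,k):
    if st[i,4]>30:
        v,u=np.where(l==i);zz=np.median(z[l==i]);P=w.plane(np.c_[u,v],zz)[:,:2].astype(np.float32);r=cv2.minAreaRect(P);print("high",st[i],zz,np.round(r[0],4),np.round(r[1],4),r[2])
E
```

```text
t 3.08 tcp [ 0.5224 -0.2837  0.2508] ang 8.37 tilt [0.0001 0.0011] -> d [-0.0027  0.0019  0.0008] yaw 0.37 q [-0.54  0.08  1.71  0.    1.35  0.88] F [-0.1  0.7  0.2]
[ 218  103   80  154 7060] 0.032177939555369794
[ 0.4854 -0.2926] [0.2331 0.1095] 8.105572700500488
high [369  66  28  62 263] 0.05667320898393047 [ 0.6291 -0.4276] [0.0724 0.0298] 10.106731414794922
high [253 150   9  43 384] 0.056063636341212975 [ 0.5128 -0.2883] [0.0586 0.0112] 8.360941886901855
high [225 250   9   8  48] 0.05020989767060141 [ 0.3783 -0.2652] [0.0118 0.0124] 72.92176055908203
high [280 250   9   8  48] 0.05003594290265728 [ 0.3905 -0.3482] [0.0121 0.0121] 8.399935722351074
high [390 286  12   8  45] 0.05450196679357594 [ 0.3574 -0.5342] [0.0209 0.0088] 75.84183502197266
```

View pics/w2.png

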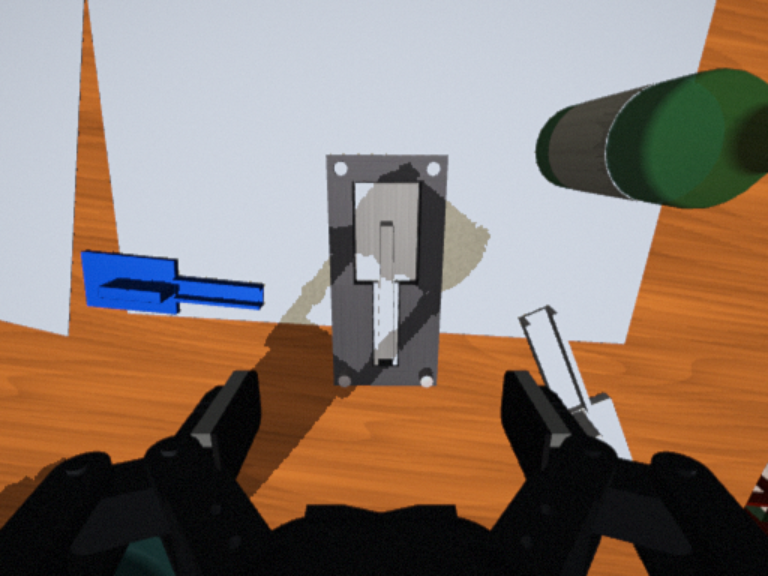

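The wrist view shows the die straight ahead at (387,270), with the grey bracket's rib at (387,250) and the tongue towards the pins at the bottom. The rib's middle measures (0.513,-0.288), top 0.056, and the tool is already aligned.

Emit:
{"fn": "play_rows", "kwargs": {"deltas": [{"tx":-0.01,"ty":0.003,"tz":0.05,"yaw":0,"hand":0.05},{"tx":-0.01,"ty":0.003,"tz":0.1,"yaw":0,"hand":0.05},{"tx":-0.01,"ty":0.003,"tz":0.145,"yaw":0,"hand":0.05},{"tx":-0.01,"ty":0.003,"tz":0.175,"yaw":0,"hand":0.05},{"tx":-0.01,"ty":0.003,"tz":0.175,"yaw":0,"hand":0.05},{"tx":-0.01,"ty":0.003,"tz":0.175,"yaw":0,"hand":0.05}]}}

```text
clock: 3.88
tool_pos: [0.5142, -0.2895, 0.0777]
tool_rot: [3.132, 0.229, 0.004]
wrist_force: [-0.3, -0.5, 0.1]
opening: 0.0502
finger_force: 0.0
```

```bash
python3 - <<'E'
from h import *
w=snap('wrist','w3.npz')
plan(.5128,-.2883,.036,8.3)
C=w.cloud();h=w.hsv;z=C[...,2]
m=((z>.049)&(z<.062)&(h[...,1]<70)&(abs(C[...,0]-.513)<.05)&(abs(C[...,1]+.288)<.05)).astype(np.uint8);k,l,st,ce=cv2.connectedComponentsWithStats(m)
for i in range(1,k):
    if st[i,4]>30:
        v,u=np.where(l==i);zz=np.median(z[l==i]);P=w.plane(np.c_[u,v],zz)[:,:2].astype(np.float32);r=cv2.minAreaRect(P);print("high",st[i],zz,np.round(r[0],4),np.round(r[1],4),r[2])
E
```

```text
t 3.92 tcp [ 0.5145 -0.29    0.0783] ang 8.33 tilt [ 0.0034 -0.002 ] -> d [-0.0016 -0.002   0.0423] yaw 0.03 q [-0.56  0.2   1.9   0.    1.03  0.87] F [-0.2  0.6  0.4]
high [ 247  173   16   75 1144] 0.05610831830226466 [ 0.5133 -0.2891] [0.0608 0.0114] 7.8798651695251465
```

Emit:
{"fn": "play_rows", "kwargs": {"deltas": [{"tx":-0.001,"ty":-0.001,"tz":0.02,"yaw":0,"hand":0.05},{"tx":-0.001,"ty":-0.001,"tz":0.035,"yaw":0,"hand":0.045},{"tx":-0.001,"ty":-0.001,"tz":0.042,"yaw":0,"hand":0.035},{"tx":-0.001,"ty":-0.001,"tz":0.042,"yaw":0,"hand":0.02},{"tx":-0.001,"ty":-0.001,"tz":0.042,"yaw":0,"hand":0.0},{"tx":-0.001,"ty":-0.001,"tz":0.042,"yaw":0,"hand":0.0},{"tx":-0.001,"ty":-0.001,"tz":0.042,"yaw":0,"hand":0.0},{"tx":-0.001,"ty":-0.001,"tz":0.042,"yaw":0,"hand":0.0}], "grip_force": 80}}

```text
clock: 4.92
tool_pos: [0.5116, -0.289, 0.0341]
tool_rot: [3.133, 0.226, 0.001]
wrist_force: [0.0, -0.2, 0.0]
opening: 0.0002
finger_force: 0.0
```

```bash
python3 - <<'E'
from h import *
plan(.5128,-.2883,.036,8.3)
w=snap('wrist','w4.npz');b=snap('side','s4.npz');a=snap('scene','c4.npz')
print(a.proj([[.513,-.289,.05]]),b.proj([[.513,-.289,.05]]))
def crop(v,x,y,w,h):return cv2.resize(v.p[y:y+h,x:x+w,::-1],(400,300),interpolation=cv2.INTER_CUBIC)
cv2.imwrite('pics/x4.png',np.vstack([np.hstack([crop(a,160,110,100,75),crop(b,200,220,100,75)]),np.hstack([crop(w,0,0,512,384),crop(w,180,130,152,114)])]))
E
```

```text
t 4.92 tcp [ 0.5116 -0.289   0.0341] ang 8.25 tilt [ 0.0004 -0.0003] -> d [ 0.0013 -0.0005 -0.0019] yaw -0.05 q [-0.56  0.25  1.94 -0.    0.95  0.87] F [ 0.  -0.2  0. ]
[[208.99486145 167.70516459]] [[262.37485504 256.60151727]]
```

View pics/x4.png

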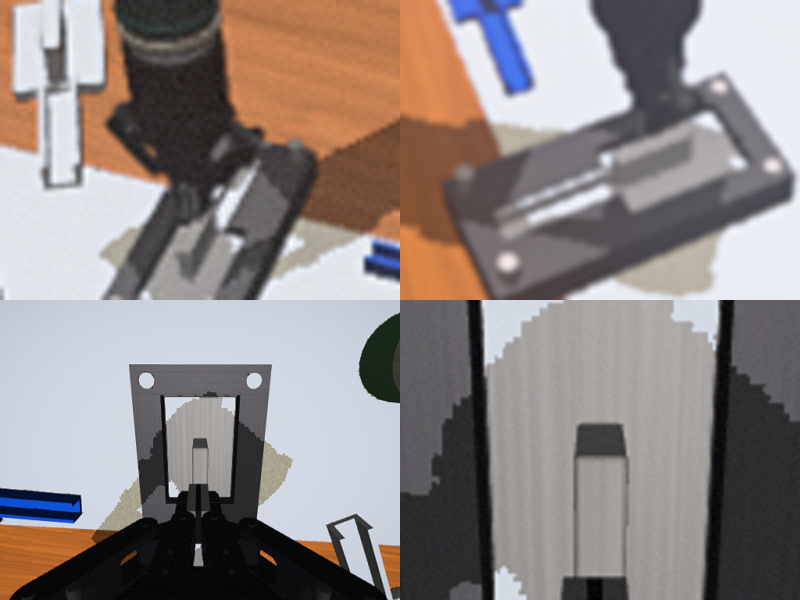

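The crops show the closed fingers with the rib visible unobstructed in front of or below them (side crop, rib at (655,155), fingers ending at about (645,133)). So the fingers missed the rib, and I'll measure where their ends really are.

```bash
python3 - <<'E'
from h import *
from station import manip
s=manip.sense();R=Ro.from_rotvec(s["tool_rot"]).as_matrix()
w=V("w4.npz");C=(w.cloud()-s["tool_pos"])@R
g=w.p.max(2)
m=(g<70)&(w.d>.05)&(abs(C[...,1])<.03)&(abs(C[...,0])<.03)&(C[...,2]<.01)
q=C[m];print("wrist finger pts tool frame",np.round(np.percentile(q,[1,25,50,75,99],axis=0),3).tolist())
for r in range(230,300,6):
    print(r,[tuple(np.round(C[r,c]*1000).astype(int).tolist()) for c in (246,250,254,258,262)],g[r,[246,250,254,258,262]].tolist())
for n in("c4","s4"):
    v=V(n+".npz");D=(v.cloud()-s["tool_pos"])@R;gg=v.p.max(2)
    m=(gg<80)&(abs(D[...,1])<.035)&(abs(D[...,0])<.035)&(D[...,2]>-.1)&(D[...,2]<-.003)
    print(n,m.sum(),np.round(np.percentile(D[m],[1,50,99],axis=0),3).tolist(), np.round(v.proj([s["tool_pos"]]),1))
    m=(gg<80)&(abs(D[...,1])<.05)&(abs(D[...,0])<.05)&(D[...,2]>-.1)&(D[...,2]<-.003)
    for z0 in range(-60,0,6):
        k=m&(D[...,2]*1000>=z0)&(D[...,2]*1000<z0+6)
        if k.sum():print(z0,k.sum(),np.round(D[k].mean(0),3),np.round(D[k].min(0),3),np.round(D[k].max(0),3))
E
```

```text
wrist finger pts tool frame [[-0.009, -0.029, -0.132], [0.009, -0.012, -0.121], [0.011, -0.0, -0.107], [0.016, 0.011, -0.091], [0.019, 0.029, -0.048]]
230 [(-11, -7, 10), (5, -3, -23), (4, -1, -21), (5, 2, -23), (4, 4, -22)] [106, 156, 158, 160, 165]
236 [(11, -5, -43), (11, -3, -43), (10, -1, -42), (10, 1, -42), (10, 4, -42)] [43, 44, 19, 47, 53]
242 [(11, -5, -50), (10, -3, -48), (10, -1, -49), (10, 1, -49), (10, 3, -49)] [47, 47, 11, 47, 49]
248 [(11, -5, -56), (10, -3, -55), (10, -1, -55), (10, 1, -55), (10, 3, -55)] [47, 36, 8, 47, 48]
254 [(10, -5, -61), (10, -3, -61), (10, -1, -61), (11, 1, -62), (10, 3, -61)] [46, 34, 4, 47, 49]
260 [(10, -4, -67), (10, -3, -67), (11, -1, -67), (10, 1, -67), (10, 3, -67)] [46, 27, 0, 48, 46]
266 [(10, -4, -71), (9, -3, -70), (10, -1, -72), (10, 1, -71), (11, 3, -72)] [45, 20, 1, 46, 46]
272 [(9, -4, -74), (9, -2, -74), (9, -1, -75), (9, 1, -74), (12, 3, -78)] [105, 53, 24, 107, 72]
278 [(11, -4, -82), (6, -2, -74), (6, -1, -74), (7, 1, -76), (11, 3, -82)] [14, 24, 24, 50, 7]
284 [(12, -4, -87), (3, -2, -74), (2, -1, -73), (7, 1, -79), (11, 2,
[... 388 characters left out ...]
054]
-54 12 [ 0.009  0.    -0.051] [ 0.004 -0.013 -0.053] [ 0.013  0.013 -0.049]
-48 8 [ 0.01  -0.002 -0.046] [-0.002 -0.012 -0.048] [ 0.015  0.009 -0.043]
-42 1 [ 0.011  0.004 -0.041] [ 0.011  0.004 -0.041] [ 0.011  0.004 -0.041]
-18 5 [-0.    -0.006 -0.013] [-0.012 -0.007 -0.015] [ 0.012 -0.005 -0.012]
-12 4 [ 0.013 -0.006 -0.01 ] [ 0.001 -0.007 -0.012] [ 0.031 -0.005 -0.008]
-6 2 [-0.019  0.035 -0.003] [-0.02   0.031 -0.003] [-0.018  0.039 -0.003]
s4 32 [[-0.014, 0.008, -0.099], [-0.008, 0.014, -0.089], [0.005, 0.03, -0.053]] [[261.9 260.1]]
-60 5 [-0.002  0.013 -0.056] [-0.008  0.012 -0.059] [ 0.004  0.014 -0.055]
-54 1 [-0.002  0.011 -0.051] [-0.002  0.011 -0.051] [-0.002  0.011 -0.051]
```

```bash
python3 - <<'E'
from h import *
from station import manip
s=manip.sense();R=Ro.from_rotvec(s["tool_rot"]).as_matrix()
w=V("w4.npz");g=w.p.max(2)
for c in(246,248,258,260,262):
    r=[r for r in range(215,245) if g[r,c]<75 and w.d[r,c]<.15]
    C=(w.plane([[c,0]],0))
    # ray through edge pixel meets tool plane x=+10.5mm
    d=(w.ray([[c,min(r)-.5]])@R)[0];e=(w.e-s["tool_pos"])@R;t=(.0105-e[0])/d[0];print(c,min(r),np.round(e+t*d,4), w.d[min(r)-2:min(r)+3,c].round(3))
for z in(0,):
    # side view: lowest dark pixel near axis
    for n in("c4","s4"):
        v=V(n+".npz");print(n,[np.round(v.proj(s["tool_pos"]+R@np.array([0.0,0,k/1000]))[0],1).tolist() for k in(-60,-50,-40,-30,-20,0)])
        for k in range(-60,5,5):
            u,vv=v.proj(s["tool_pos"]+R@np.array([0.0,0.0,k/1000]))[0].round().astype(int);print(k,v.p[vv,u-1:u+2].mean(0).astype(int),v.d[vv,u].round(3),round(float(((s["tool_pos"]+R@np.array([0,0,k/1000])-v.e)@v.R)[2]),3))
E
```

```text
246 238 [ 0.0105 -0.005  -0.0446] [0.151 0.151 0.149 0.149 0.147]
248 237 [ 0.0105 -0.0039 -0.0434] [0.154 0.151 0.15  0.15  0.149]
258 238 [ 0.0105  0.0014 -0.0446] [0.151 0.151 0.149 0.149 0.147]
260 238 [ 0.0105  0.0025 -0.0446] [0.151 0.15  0.149 0.149 0.148]
262 238 [ 0.0105  0.0035 -0.0446] [0.152 0.151 0.15  0.15  0.147]
c4 [[207.8, 157.5], [208.2, 159.8], [208.5, 162.1], [208.8, 164.3], [209.1, 166.6], [209.7, 170.9]]
-60 [66 64 65] 1.236 1.252
-55 [70 67 66] 1.236 1.256
-50 [69 67 65] 1.246 1.26
-45 [73 70 71] 1.245 1.264
-40 [68 67 66] 1.249 1.267
-35 [67 65 65] 1.252 1.271
-30 [91 89 91] 1.256 1.275
-25 [130 127 124] 1.256 1.278
-20 [157 153 152] 1.284 1.282
-15 [137 135 134] 1.276 1.286
-10 [125 123 120] 1.277 1.29
-5 [83 82 82] 1.279 1.293
0 [81 80 80] 1.278 1.297
s4 [[261.7, 247.0], [261.7, 249.3], [261.8, 251.5], [261.8, 253.7], [261.9, 255.9], [261.9, 260.1]]
-60 [69 67 75] 0.975 1.029
-55 [69 68 76] 0.981 1.032
-50 [70 69 77] 0.985 1.036
-45 [69 68 75] 0.987 1.039
-40 [68 67 74] 1.021 1.042
-35 [89 87 92] 1.023 1.046
-30 [135 132 134] 1.029 1.049
-25 [171 166 166] 1.054 1.053
-20 [177 172 172] 1.055 1.056
-15 [162 158 158] 1.052 1.059
-10 [134 130 132] 1.052 1.063
-5 [118 115 118] 1.05 1.066
0 [117 113 116] 1.055 1.069
```

The fingers really end about 42 mm behind the reported TCP; the wrist, scene and side views all agree. I'll open and go 36 mm deeper, watching the force.

Emit:
{"fn": "play_rows", "kwargs": {"deltas": [{"tx":0,"ty":0,"tz":0,"yaw":0,"hand":0.045},{"tx":0,"ty":0,"tz":0,"yaw":0,"hand":0.045},{"tx":0,"ty":0,"tz":0,"yaw":0,"hand":0.045},{"tx":0,"ty":0,"tz":0.012,"yaw":0,"hand":0.045},{"tx":0,"ty":0,"tz":0.024,"yaw":0,"hand":0.045},{"tx":0,"ty":0,"tz":0.036,"yaw":0,"hand":0.045},{"tx":0,"ty":0,"tz":0.036,"yaw":0,"hand":0.045},{"tx":0,"ty":0,"tz":0.036,"yaw":0,"hand":0.045}]}}

```text
clock: 6.08
tool_pos: [0.5115, -0.2889, -0.0024]
tool_rot: [-3.133, -0.226, 0.0]
wrist_force: [0.3, -0.3, -0.3]
opening: 0.0448
finger_force: 0.0
```

```bash
python3 - <<'E'
from h import *
from station import manip
plan(.5128,-.2883,0,8.3)
s=manip.sense();R=Ro.from_rotvec(s["tool_rot"]).as_matrix()
w=snap('wrist','w5.npz');b=snap('side','s5.npz')
C=(w.cloud()-s["tool_pos"])@R;g=w.p.max(2)
for c in range(205,300,6):
    r=[r for r in range(150,330) if g[r,c]<75 and abs(C[r,c,0]-.01)<.004 and C[r,c,2]>-.075]
    if r:print(c,min(r),np.round(C[min(r),c],3))
def crop(v,x,y,w,h):return cv2.resize(v.p[y:y+h,x:x+w,::-1],(400,300),interpolation=cv2.INTER_CUBIC)
cv2.imwrite('pics/x5.png',np.hstack([crop(b,210,220,100,75),crop(w,180,150,152,114)]))
E
```

```text
t 6.08 tcp [ 0.5115 -0.2889 -0.0024] ang 8.25 tilt [-0.0002  0.0001] -> d [ 0.0014 -0.0004 -0.0024] yaw -0.05 q [-0.56  0.3   1.96 -0.    0.89  0.87] F [ 0.3 -0.3 -0.3]
205 212 [ 0.014 -0.031 -0.016]
211 238 [ 0.01  -0.024 -0.044]
295 238 [ 0.009  0.021 -0.042]
```

View pics/x5.png

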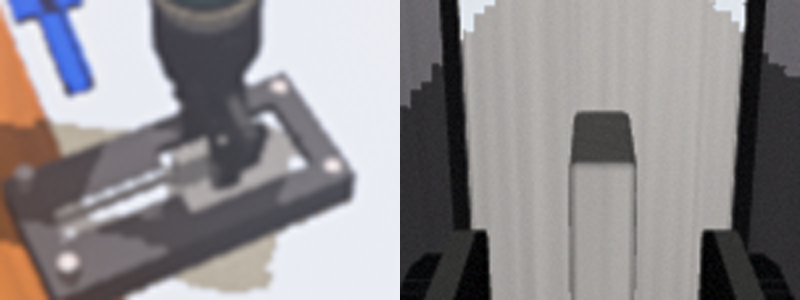

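The side crop now shows the near finger in front of the rib. The wrist crop shows the rib (600,200) centred between the pads at (465,250) and (725,250). I'll lower 3 mm more and close.

Emit:
{"fn": "play_rows", "kwargs": {"deltas": [{"tx":0.001,"ty":0,"tz":0.003,"yaw":0,"hand":0.03},{"tx":0.001,"ty":0,"tz":0.003,"yaw":0,"hand":0.015},{"tx":0.001,"ty":0,"tz":0.003,"yaw":0,"hand":0.0},{"tx":0.001,"ty":0,"tz":0.003,"yaw":0,"hand":0.0},{"tx":0.001,"ty":0,"tz":0.003,"yaw":0,"hand":0.0},{"tx":0.001,"ty":0,"tz":0.003,"yaw":0,"hand":0.0}], "grip_force": 80}}

```text
clock: 6.92
tool_pos: [0.5127, -0.2889, -0.0049]
tool_rot: [3.133, 0.226, 0.001]
wrist_force: [-0.5, -0.2, 2.1]
opening: 0.0106
finger_force: 79.7
```

Emit:
{"fn": "play_rows", "kwargs": {"deltas": [{"tx":0,"ty":0,"tz":-0.008,"yaw":0,"hand":0.0},{"tx":0,"ty":0,"tz":-0.02,"yaw":0,"hand":0.0},{"tx":0,"ty":0,"tz":-0.035,"yaw":0,"hand":0.0},{"tx":0,"ty":0,"tz":-0.055,"yaw":0,"hand":0.0},{"tx":0,"ty":0,"tz":-0.08,"yaw":0,"hand":0.0},{"tx":0,"ty":0,"tz":-0.1,"yaw":0,"hand":0.0},{"tx":0,"ty":0,"tz":-0.12,"yaw":0,"hand":0.0},{"tx":0,"ty":0,"tz":-0.12,"yaw":0,"hand":0.0}]}}

```text
clock: 7.92
tool_pos: [0.5141, -0.2897, 0.1175]
tool_rot: [3.131, 0.226, 0.006]
wrist_force: [0.8, -0.9, -1.2]
opening: 0.0105
finger_force: 79.2
```

```bash
python3 - <<'E'
from h import *
plan(.571,.03,.13,84.4)
from station import manip;s=manip.sense();print(s["opening"],s["finger_force"])
w=snap('wrist','w6.npz');C=w.cloud();z=C[...,2]
m=(w.hsv[...,1]<60)&(z>.09)&(z<.2)&(w.p.max(2)>90);print(np.round(np.percentile(C[m],[1,10,50,90,99],axis=0),3).tolist())
E
```

```text
t 7.92 tcp [ 0.5141 -0.2897  0.1175] ang 8.25 tilt [ 0.004  -0.0025] -> d [ 0.1023 -0.3082 -0.013 ] yaw -76.15 q [-0.56  0.16  1.87  0.    1.1   0.87] F [ 0.8 -0.9 -1.2]
0.010493918203190128 79.2010509967804
[[0.44, -0.317, 0.14], [0.501, -0.307, 0.146], [0.542, -0.287, 0.147], [0.571, -0.261, 0.178], [0.579, -0.253, 0.18]]
```

Emit:
{"fn": "play_rows", "kwargs": {"deltas": [{"tx":0.003,"ty":-0.01,"tz":0,"yaw":-3,"hand":0.0},{"tx":0.01,"ty":-0.035,"tz":0,"yaw":-9,"hand":0.0},{"tx":0.02,"ty":-0.075,"tz":0,"yaw":-17,"hand":0.0},{"tx":0.033,"ty":-0.12,"tz":0,"yaw":-26,"hand":0.0},{"tx":0.046,"ty":-0.165,"tz":0,"yaw":-36,"hand":0.0},{"tx":0.058,"ty":-0.21,"tz":0,"yaw":-46,"hand":0.0},{"tx":0.07,"ty":-0.255,"tz":0,"yaw":-56,"hand":0.0},{"tx":0.081,"ty":-0.295,"tz":0,"yaw":-65,"hand":0.0}]}}

```text
clock: 8.98
tool_pos: [0.5489, 0.0172, 0.1133]
tool_rot: [-2.512, -1.883, 0.003]
wrist_force: [0.6, -1.2, -2.1]
opening: 0.0103
finger_force: 79.1
```

```bash
python3 -c "
from h import *
plan(.5573,.053,.03,84.4)"
```

```text
t 8.97 tcp [0.5489 0.0172 0.1133] ang 73.7 tilt [-0.0028  0.0004] -> d [ 0.0368 -0.0017  0.0832] yaw -10.7 q [-0.01  0.09  1.96  0.    1.09  0.27] F [ 0.6 -1.2 -2.1]
```

Emit:
{"fn": "play_rows", "kwargs": {"deltas": [{"tx":0.02,"ty":-0.001,"tz":0.005,"yaw":-5,"hand":0.0},{"tx":0.037,"ty":-0.0015,"tz":0.02,"yaw":-10.7,"hand":0.0},{"tx":0.037,"ty":-0.0015,"tz":0.045,"yaw":-10.7,"hand":0.0},{"tx":0.037,"ty":-0.0015,"tz":0.07,"yaw":-10.7,"hand":0.0},{"tx":0.037,"ty":-0.0015,"tz":0.095,"yaw":-10.7,"hand":0.0},{"tx":0.037,"ty":-0.0015,"tz":0.115,"yaw":-10.7,"hand":0.0},{"tx":0.037,"ty":-0.0015,"tz":0.115,"yaw":-10.7,"hand":0.0},{"tx":0.037,"ty":-0.0015,"tz":0.115,"yaw":-10.7,"hand":0.0}]}}

```text
clock: 9.98
tool_pos: [0.5593, 0.051, -0.0002]
tool_rot: [-2.334, -2.102, 0.001]
wrist_force: [-0.3, -0.5, -1.4]
opening: 0.0105
finger_force: 79.1
```

```bash
python3 - <<'E'
from h import *
plan(.5573,.053,-.02,84.4)
w=snap('wrist','w7.npz');C=w.cloud();z=C[...,2];u=np.array([.0976,.9952])
a=(C[...,:2]-[.5573,.053])@u
# plate top heights ahead of the fingers, side areas; bench heights near
X=(C[...,:2]-[.5573,.053])@np.array([.9952,-.0976])
for lo,hi in((.015,.035),(.04,.06)):
  for s in(-1,1):
    m=(a>lo)&(a<hi)&(s*X>.012)&(s*X<.026);print(lo,s,m.sum(),np.round(np.median(z[m]),4))
m=(a>.08)&(a<.11)&(abs(X)<.04);print("bench",np.round(np.median(z[m]),4))
E
```

```text
t 9.97 tcp [ 5.593e-01  5.100e-02 -2.000e-04] ang 84.0 tilt [-0.0005  0.0001] -> d [ 0.0018 -0.0022  0.0198] yaw -0.4 q [0.05 0.25 2.01 0.   0.88 0.15] F [-0.3 -0.5 -1.4]
0.015 -1 2590 0.1128
0.015 1 3162 0.1147
0.04 -1 956 0.0289
0.04 1 939 0.0287
bench 0.0
```

Emit:
{"fn": "play_rows", "kwargs": {"deltas": [{"tx":0,"ty":0,"tz":0.006,"yaw":0,"hand":0.0},{"tx":0,"ty":0,"tz":0.012,"yaw":0,"hand":0.0},{"tx":0,"ty":0,"tz":0.016,"yaw":0,"hand":0.0},{"tx":0,"ty":0,"tz":0.018,"yaw":0,"hand":0.0},{"tx":0,"ty":0,"tz":0.0185,"yaw":0,"hand":0.0}]}}

```text
clock: 10.65
tool_pos: [0.5593, 0.0507, -0.019]
tool_rot: [-2.335, -2.101, 0.001]
wrist_force: [-0.4, -0.2, -1.6]
opening: 0.0108
finger_force: 79.1
```

Emit:
{"fn": "play_rows", "kwargs": {"deltas": [{"tx":0,"ty":0,"tz":0.0007,"yaw":0,"hand":0.0},{"tx":0,"ty":0,"tz":0.0014,"yaw":0,"hand":0.0}]}}

```text
clock: 10.9
tool_pos: [0.5597, 0.0507, -0.0199]
tool_rot: [2.335, 2.101, 0.0]
wrist_force: [-1.3, -0.2, 3.5]
opening: 0.0107
finger_force: 79.8
```

Contact felt. I'll release and lift away.

Emit:
{"fn": "play_rows", "kwargs": {"deltas": [{"tx":0,"ty":0,"tz":0,"yaw":0,"hand":0.012},{"tx":0,"ty":0,"tz":0,"yaw":0,"hand":0.03},{"tx":0,"ty":0,"tz":0,"yaw":0,"hand":0.05},{"tx":0,"ty":0,"tz":0,"yaw":0,"hand":0.05},{"tx":0,"ty":0,"tz":-0.03,"yaw":0,"hand":0.05},{"tx":0,"ty":0,"tz":-0.08,"yaw":0,"hand":0.05},{"tx":-0.04,"ty":0,"tz":-0.11,"yaw":0,"hand":0.05},{"tx":-0.06,"ty":0,"tz":-0.11,"yaw":0,"hand":0.05}]}}

```text
clock: 11.9
tool_pos: [0.556, -0.0103, 0.0935]
tool_rot: [2.332, 2.097, 0.007]
wrist_force: [1.1, 1.6, 0.0]
opening: 0.05
finger_force: 0.0
```

Emit:
{"fn": "play_rows", "kwargs": {"deltas": [{"tx":-0.02,"ty":0,"tz":0,"yaw":0,"hand":0.05},{"tx":-0.02,"ty":0,"tz":0,"yaw":0,"hand":0.05}]}}

```text
clock: 12.15
tool_pos: [0.5494, -0.0298, 0.088]
tool_rot: [-2.336, -2.097, 0.003]
wrist_force: [0.4, -0.1, -0.8]
opening: 0.05
finger_force: 0.0
```

```bash
python3 - <<'E'
from h import *
plan(.548,-.037,.09,84.4)
w=snap('wrist','w8.npz');C=w.cloud();z=C[...,2];h=w.hsv
def rect(m,nm,zz=None):
    k,l,st,ce=cv2.connectedComponentsWithStats(m.astype(np.uint8))
    for i in range(1,k):
        if st[i,4]>60:
            v,u=np.where(l==i);Z=np.median(z[l==i]);P=w.plane(np.c_[u,v],Z)[:,:2].astype(np.float32);r=cv2.minAreaRect(P);print(nm,st[i],round(float(Z),4),np.round(r[0],4),np.round(r[1],4),round(r[2],2))
n=(abs(C[...,0]-.56)<.06)&(abs(C[...,1]-.02)<.14)
rect(n&(abs(z-.041)<.004),"rib");rect(n&(abs(z-.0095)<.003),"plate");rect(n&(z>.0145)&(z<.021)&(C[...,1]<.04),"tongue")
cv2.imwrite('pics/w8.png',cv2.resize(w.p[:,:,::-1],(768,576)))
E
```

```text
t 12.15 tcp [ 0.5494 -0.0298  0.088 ] ang 83.82 tilt [-0.0033  0.0004] -> d [-0.0073 -0.0007 -0.002 ] yaw -0.58 q [-0.1   0.12  1.98  0.    1.05  0.01] F [ 0.4 -0.1 -0.8]
rib [ 248   57   16   83 1304] 0.0411 [0.5582 0.0525] [0.0593 0.0117] 84.36
plate [ 219   15   74  121 7136] 0.0092 [0.5603 0.0698] [0.0945 0.0596] 83.87
tongue [242 136   6  94 410] 0.017 [ 0.5406 -0.0206] [0.0893 0.004 ] 83.89
tongue [264 136   6  94 414] 0.017 [ 0.5604 -0.0227] [0.0893 0.0041] 83.86
```

View pics/w8.png

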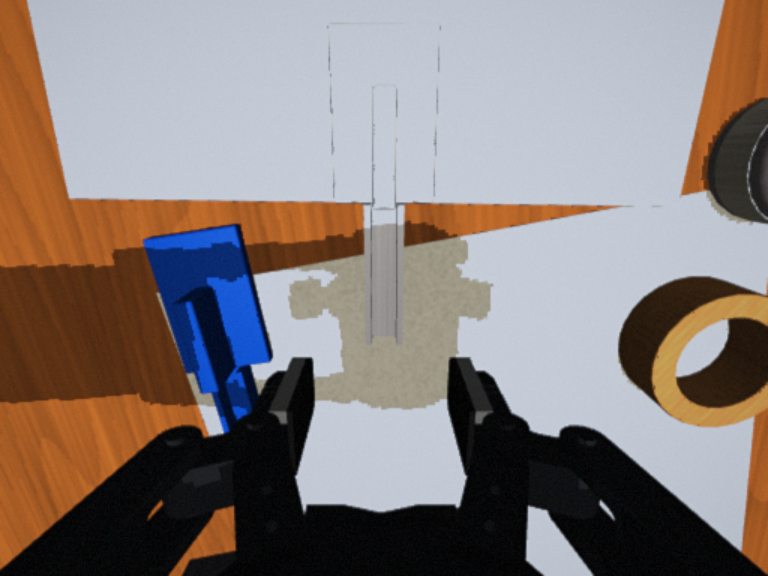

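The wrist view shows the bracket flat on the bench, rib up. Its plate lies between rows 25 and 200, the tongue at (384,275), nose towards the press. I'll take the tongue at bracket x of about -68 mm.

Emit:
{"fn": "play_rows", "kwargs": {"deltas": [{"tx":-0.015,"ty":0,"tz":0.03,"yaw":0,"hand":0.05},{"tx":-0.015,"ty":0,"tz":0.07,"yaw":0,"hand":0.05},{"tx":-0.015,"ty":0,"tz":0.1,"yaw":0,"hand":0.05},{"tx":-0.015,"ty":0,"tz":0.1,"yaw":0,"hand":0.05},{"tx":-0.015,"ty":0,"tz":0.1,"yaw":0,"hand":0.05}]}}

```text
clock: 12.82
tool_pos: [0.5499, -0.0433, -0.0098]
tool_rot: [-2.335, -2.102, -0.0]
wrist_force: [0.7, 0.2, 0.2]
opening: 0.0498
finger_force: 0.0
```

```bash
python3 -c "
from h import *
plan(.5480,-.0448,-.040,83.87)"
```

```text
t 12.82 tcp [ 0.5499 -0.0433 -0.0098] ang 83.98 tilt [0.0002 0.0002] -> d [-0.0017 -0.0018  0.0302] yaw 0.11 q [-0.12  0.25  2.04  0.    0.85 -0.02] F [0.7 0.2 0.2]
```

Emit:
{"fn": "play_rows", "kwargs": {"deltas": [{"tx":-0.002,"ty":-0.002,"tz":0.012,"yaw":0,"hand":0.05},{"tx":-0.002,"ty":-0.002,"tz":0.024,"yaw":0,"hand":0.05},{"tx":-0.002,"ty":-0.002,"tz":0.03,"yaw":0,"hand":0.045},{"tx":-0.002,"ty":-0.002,"tz":0.03,"yaw":0,"hand":0.035},{"tx":-0.002,"ty":-0.002,"tz":0.03,"yaw":0,"hand":0.015},{"tx":-0.002,"ty":-0.002,"tz":0.03,"yaw":0,"hand":0.0},{"tx":-0.002,"ty":-0.002,"tz":0.03,"yaw":0,"hand":0.0},{"tx":-0.002,"ty":-0.002,"tz":0.03,"yaw":0,"hand":0.0}], "grip_force": 110}}

```text
clock: 13.82
tool_pos: [0.5499, -0.0459, -0.0372]
tool_rot: [2.333, 2.099, 0.004]
wrist_force: [-4.0, 1.2, 17.2]
opening: 0.0214
finger_force: 110.7
```

Emit:
{"fn": "play_rows", "kwargs": {"deltas": [{"tx":0,"ty":0,"tz":-0.005,"yaw":0,"hand":0.0},{"tx":0,"ty":0,"tz":-0.015,"yaw":0,"hand":0.0},{"tx":0,"ty":0,"tz":-0.03,"yaw":0,"hand":0.0},{"tx":0,"ty":0,"tz":-0.045,"yaw":0,"hand":0.0},{"tx":0,"ty":0,"tz":-0.06,"yaw":0,"hand":0.0},{"tx":0,"ty":0,"tz":-0.06,"yaw":0,"hand":0.0},{"tx":0,"ty":0,"tz":-0.06,"yaw":0,"hand":0.0},{"tx":0,"ty":0,"tz":-0.06,"yaw":0,"hand":0.0}]}}

```text
clock: 14.82
tool_pos: [0.5465, -0.0455, 0.0191]
tool_rot: [-2.335, -2.1, 0.002]
wrist_force: [-0.5, -0.6, -1.6]
opening: 0.0218
finger_force: 108.1
```

```bash
cat > meas.py <<'E'
from h import *
import sys
from station import manip
def meas(f):
    s=manip.sense();w=snap('wrist',f);C=w.cloud();R=Ro.from_rotvec(s["tool_rot"]).as_matrix()
    T=(C-s["tool_pos"])@R;z=C[...,2]
    print("tcp",np.round(s["tool_pos"],4),"ang",round(float(np.degrees(np.arctan2(R[1,0],R[0,0]))),2),"open",round(float(s["opening"]),4),"ff",round(float(s["finger_force"]),1))
    # plate: ahead of tool 70..165mm, |y| 10..29
    m=(T[...,0]>.075)&(T[...,0]<.16)&(abs(T[...,1])>.01)&(abs(T[...,1])<.027)&(T[...,2]<.045)&(T[...,2]>.0)
    if m.sum()>200:
        q=T[m];A=np.c_[q[:,:2],np.ones(len(q))];c=np.linalg.lstsq(A,q[:,2],rcond=None)[0];r=q[:,2]-A@c;g=abs(r)<.003;c=np.linalg.lstsq(A[g],q[g,2],rcond=None)[0]
        print("plate n",m.sum(),"pitch(down nose +)",round(c[0],4),"roll",round(c[1],4),"plate top at x=0:",round(s["tool_pos"][2]-c[2],4))
        n=abs(T[...,2]-(T[...,0]*c[0]+T[...,1]*c[1]+c[2]))<.003
        n&=(T[...,0]>.05)&(abs(T[...,1])<.05);k,l,st,ce=cv2.connectedComponentsWithStats(n.astype(np.uint8));i=1+st[1:,4].argmax()
        P=T[l==i][:,:2].astype(np.float32);r=cv2.minAreaRect(P);print("plate rect tool",np.round(r[0],4),np.round(r[1],4),round(r[2],2), "world",np.round(s["tool_pos"]+R@np.array([r[0][0],r[0][1],c[2]+c[0]*r[0][0]]),4))
    return w
if __name__=="__main__":meas(sys.argv[1])
E
python3 meas.py w9.npz
```

```text
tcp [ 0.5465 -0.0455  0.0191] ang 83.95 open 0.0218 ff 108.1
```

```bash
sed -i 's/(T\[...,2\]<.045)&(T\[...,2\]>.0)/(T[...,2]<-.025)\&(T[...,2]>-.065)/' meas.py && python3 meas.py w9.npz && python3 -c "
from h import *
w=V('w9.npz');cv2.imwrite('pics/w9.png',w.p[:,:,::-1])"
```

```text
tcp [ 0.5465 -0.0454  0.0191] ang 83.95 open 0.0211 ff 108.1
plate n 9053 pitch(down nose +) 0.0027 roll 0.0039 plate top at x=0: 0.0652
plate rect tool [ 0.0934 -0.0201] [0.0545 0.0224] 0.19 world [0.5364 0.0496 0.065 ]
```

```bash
cat > p2.py <<'E'
from h import *
from station import manip
def lat(f):
    w=V(f);s=manip.sense();R=Ro.from_rotvec(s["tool_rot"]).as_matrix();T=(w.cloud()-s["tool_pos"])@R
    n=(abs(T[...,2]+.046)<.004)&(T[...,0]>.072)&(T[...,0]<.115)&(abs(T[...,1])<.06)
    q=T[n];xs=np.arange(.075,.113,.004)
    L=[];H=[]
    for x in xs:
        k=abs(q[:,0]-x)<.002
        if k.sum()>5:L.append([x,q[k,1].min()]);H.append([x,q[k,1].max()])
    L=np.array(L);H=np.array(H);print("lateral lo/hi",np.round(np.median(L[:,1]),4),np.round(np.median(H[:,1]),4),"slopes",np.polyfit(*L.T,1)[0].round(3),np.polyfit(*H.T,1)[0].round(3))
    b=(abs(T[...,2]+.046)<.004)&(abs(abs(T[...,1])-.022)<.006)&(T[...,0]>.03);print("plate rear x",np.percentile(T[b][:,0],1).round(4))
O=np.array([.5778,.262]);ph=np.radians(84.4);u=np.array([np.cos(ph),np.sin(ph)]);n=np.array([-u[1],u[0]])
def totool(px,py,z,ang=84.4):
    p=O+px*u+py*n;plan(p[0],p[1],z,ang);s=manip.sense();d=s["tool_pos"][:2]-O;print("now press frame",np.round([d@u,d@n],4))
E
python3 - <<'E'
from p2 import *
lat("w9.npz");totool(.01-.161,0,.02)
E
```

```text
lateral lo/hi -0.0313 0.0286 slopes -0.001 -0.003
plate rear x 0.0695
t 14.93 tcp [ 0.5466 -0.0454  0.0191] ang 83.95 tilt [-0.0015  0.0002] -> d [ 0.158  -0.0002 -0.0009] yaw -0.45 q [-0.13  0.2   2.03 -0.    0.91 -0.02] F [-0.3 -0.3 -0.8]
now press frame [-0.309   0.0011]
```

Emit:
{"fn": "play_rows", "kwargs": {"deltas": [{"tx":0.01,"ty":0,"tz":0,"yaw":-0.4,"hand":0.0},{"tx":0.035,"ty":0,"tz":0,"yaw":-0.4,"hand":0.0},{"tx":0.07,"ty":0.001,"tz":0,"yaw":-0.4,"hand":0.0},{"tx":0.105,"ty":0.001,"tz":0,"yaw":-0.4,"hand":0.0},{"tx":0.135,"ty":0.001,"tz":0,"yaw":-0.4,"hand":0.0},{"tx":0.15,"ty":0.001,"tz":0,"yaw":-0.4,"hand":0.0},{"tx":0.15,"ty":0.001,"tz":0,"yaw":-0.4,"hand":0.0},{"tx":0.15,"ty":0.001,"tz":0,"yaw":-0.4,"hand":0.0}]}}

```text
clock: 15.92
tool_pos: [0.5638, 0.1028, 0.0197]
tool_rot: [-2.328, -2.109, 0.001]
wrist_force: [-0.8, -0.8, -2.4]
opening: 0.0217
finger_force: 108.1
```

```bash
python3 - <<'E'
from p2 import *
totool(.01-.161,-.0013,-.013)
a=snap('scene','c10.npz');b=snap('side','s10.npz');w=snap('wrist','w10.npz');lat("w10.npz")
def crop(v,x,y,w,h,W=400,H=300):return cv2.resize(v.p[y:y+h,x:x+w,::-1],(W,H),interpolation=cv2.INTER_CUBIC)
cv2.imwrite('pics/x10.png',np.vstack([np.hstack([crop(a,310,180,120,90),crop(b,190,100,80,60)]),np.hstack([crop(w,0,0,512,384),crop(w,140,0,240,180)])]))
E
```

```text
t 15.93 tcp [0.5638 0.1028 0.0197] ang 84.34 tilt [-0.0006 -0.0006] -> d [ 0.0088 -0.0003  0.0327] yaw -0.06 q [ 0.14  0.24  1.98 -0.    0.92  0.24] F [-0.8 -0.8 -2.4]
now press frame [-0.1598 -0.0016]
lateral lo/hi -0.0313 0.0286 slopes 0.005 0.004
plate rear x 0.0695
```

View pics/x10.png

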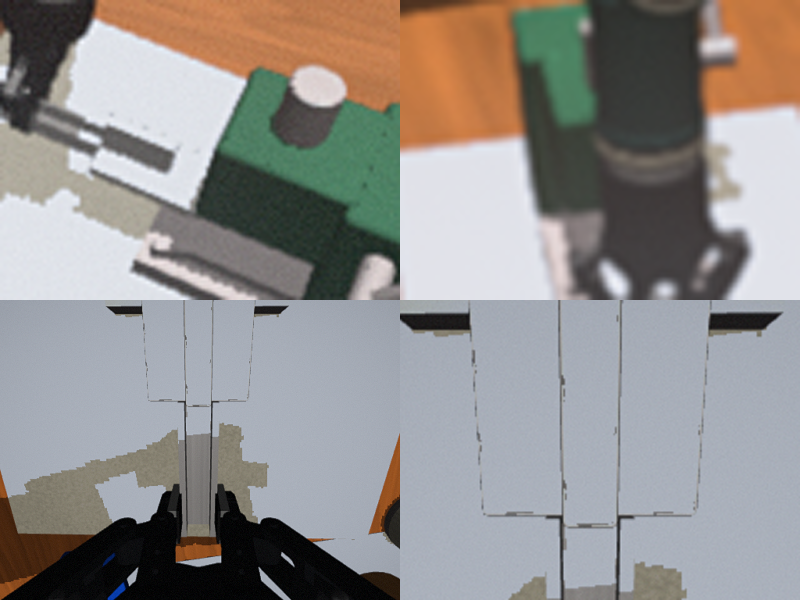

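The crops show the bracket level with its nose over the bed, just in front of the head. In the wrist view the plate (145–252) is centred between the visible ends of the bed edge (107–288). I'll lower to just above the bed.

Emit:
{"fn": "play_rows", "kwargs": {"deltas": [{"tx":0,"ty":0,"tz":0.006,"yaw":0,"hand":0.0},{"tx":0,"ty":0,"tz":0.014,"yaw":0,"hand":0.0},{"tx":0,"ty":0,"tz":0.022,"yaw":0,"hand":0.0},{"tx":0,"ty":0,"tz":0.029,"yaw":0,"hand":0.0},{"tx":0,"ty":0,"tz":0.033,"yaw":0,"hand":0.0},{"tx":0,"ty":0,"tz":0.033,"yaw":0,"hand":0.0}]}}

```text
clock: 16.82
tool_pos: [0.5637, 0.1035, -0.0137]
tool_rot: [-2.328, -2.109, 0.001]
wrist_force: [-0.7, 0.5, -1.5]
opening: 0.0216
finger_force: 108.1
```

```bash
python3 - <<'E'
from p2 import *
import meas
meas.meas("w11.npz")
totool(.1-.163,-.0013,-.0145);lat("w11.npz")
E
```

```text
tcp [ 0.5637  0.1035 -0.0137] ang 84.35 open 0.0216 ff 108.1
plate n 9026 pitch(down nose +) 0.0042 roll 0.0027 plate top at x=0: 0.0326
plate rect tool [ 0.0927 -0.0202] [0.0226 0.0559] 89.94 world [0.5527 0.1977 0.0322]
t 16.88 tcp [ 0.564   0.1036 -0.0132] ang 84.36 tilt [-0.0003 -0.    ] -> d [ 0.096  -0.0005  0.0013] yaw -0.04 q [0.14 0.29 1.99 0.   0.86 0.24] F [-0.1  0.2 -2. ]
now press frame [-0.159  -0.0018]
lateral lo/hi -0.0317 0.0284 slopes 0.0 0.002
plate rear x 0.0695
```

Emit:
{"fn": "play_rows", "kwargs": {"deltas": [{"tx":0.005,"ty":0,"tz":0,"yaw":0,"hand":0.0},{"tx":0.012,"ty":0,"tz":0,"yaw":0,"hand":0.0},{"tx":0.02,"ty":0,"tz":0,"yaw":0,"hand":0.0},{"tx":0.028,"ty":0,"tz":0,"yaw":0,"hand":0.0},{"tx":0.036,"ty":0,"tz":0,"yaw":0,"hand":0.0},{"tx":0.042,"ty":0,"tz":0,"yaw":0,"hand":0.0}]}}

```text
clock: 17.62
tool_pos: [0.5683, 0.146, -0.0131]
tool_rot: [2.328, 2.11, 0.0]
wrist_force: [-0.4, -0.2, -1.8]
opening: 0.0216
finger_force: 108.1
```

Emit:
{"fn": "play_rows", "kwargs": {"deltas": [{"tx":0.008,"ty":0,"tz":0,"yaw":0,"hand":0.0},{"tx":0.016,"ty":0,"tz":0,"yaw":0,"hand":0.0},{"tx":0.022,"ty":0,"tz":0,"yaw":0,"hand":0.0},{"tx":0.026,"ty":0,"tz":0,"yaw":0,"hand":0.0},{"tx":0.03,"ty":0,"tz":0,"yaw":0,"hand":0.0},{"tx":0.033,"ty":0,"tz":0,"yaw":0,"hand":0.0},{"tx":0.036,"ty":0,"tz":0,"yaw":0,"hand":0.0}]}}

```text
clock: 18.5
tool_pos: [0.5718, 0.1812, -0.0131]
tool_rot: [-2.328, -2.109, 0.0]
wrist_force: [0.2, 0.8, -1.8]
opening: 0.0213
finger_force: 108.1
```

```bash
python3 - <<'E'
from p2 import *
totool(.1-.163,-.0013,-.0145)
E
```

```text
t 18.5 tcp [ 0.5718  0.1812 -0.0131] ang 84.34 tilt [-0.0001 -0.0001] -> d [ 0.018  -0.0006  0.0014] yaw -0.06 q [ 0.27  0.33  1.94 -0.    0.87  0.36] F [ 0.2  0.8 -1.8]
now press frame [-0.081  -0.0019]
```

Emit:
{"fn": "play_rows", "kwargs": {"deltas": [{"tx":0.002,"ty":0,"tz":0,"yaw":0,"hand":0.0},{"tx":0.004,"ty":0,"tz":0,"yaw":0,"hand":0.0},{"tx":0.006,"ty":0,"tz":0,"yaw":0,"hand":0.0},{"tx":0.008,"ty":0,"tz":0,"yaw":0,"hand":0.0},{"tx":0.01,"ty":0,"tz":0.001,"yaw":0,"hand":0.0},{"tx":0.01,"ty":0,"tz":0.002,"yaw":0,"hand":0.0}]}}

```text
clock: 19.25
tool_pos: [0.5728, 0.1912, -0.0152]
tool_rot: [-2.328, -2.109, -0.0]
wrist_force: [0.1, 0.1, -2.8]
opening: 0.0214
finger_force: 108.1
```

Emit:
{"fn": "play_rows", "kwargs": {"deltas": [{"tx":0.0,"ty":0,"tz":0.0005,"yaw":0,"hand":0.0},{"tx":0.001,"ty":0,"tz":0.001,"yaw":0,"hand":0.0},{"tx":0.002,"ty":0,"tz":0.001,"yaw":0,"hand":0.0},{"tx":0.003,"ty":0,"tz":0.001,"yaw":0,"hand":0.0}]}}

```text
clock: 19.75
tool_pos: [0.5731, 0.1941, -0.0161]
tool_rot: [2.328, 2.109, 0.0]
wrist_force: [0.8, 1.0, -0.9]
opening: 0.0216
finger_force: 108.1
```

Emit:
{"fn": "play_rows", "kwargs": {"deltas": [{"tx":0.001,"ty":0,"tz":0.0005,"yaw":0,"hand":0.0},{"tx":0.002,"ty":0,"tz":0.0005,"yaw":0,"hand":0.0},{"tx":0.003,"ty":0,"tz":0.0005,"yaw":0,"hand":0.0}]}}

```text
clock: 20.12
tool_pos: [0.5734, 0.1971, -0.0166]
tool_rot: [2.328, 2.109, 0.0]
wrist_force: [0.3, 0.1, -1.6]
opening: 0.0213
finger_force: 108.1
```

Emit:
{"fn": "play_rows", "kwargs": {"deltas": [{"tx":0.001,"ty":0,"tz":0.0005,"yaw":0,"hand":0.0},{"tx":0.002,"ty":0,"tz":0.0005,"yaw":0,"hand":0.0},{"tx":0.003,"ty":0,"tz":0.0005,"yaw":0,"hand":0.0}]}}

```text
clock: 20.5
tool_pos: [0.5737, 0.199, -0.017]
tool_rot: [2.327, 2.109, -0.002]
wrist_force: [-0.3, -8.0, 1.6]
opening: 0.0214
finger_force: 108.4
```

Contact with the stop (8 N along the push). One small extra push, then release.

Emit:
{"fn": "play_rows", "kwargs": {"deltas": [{"tx":0.0005,"ty":0,"tz":0.0003,"yaw":0,"hand":0.0},{"tx":0.001,"ty":0,"tz":0.0005,"yaw":0,"hand":0.0}]}}

```text
clock: 20.75
tool_pos: [0.5736, 0.199, -0.0171]
tool_rot: [2.326, 2.109, -0.004]
wrist_force: [-2.0, -9.8, 5.4]
opening: 0.0217
finger_force: 109.0
```

```bash
python3 - <<'E'
from p2 import *
totool(.1-.163,-.0013,-.0145)
E
```

```text
t 20.75 tcp [ 0.5736  0.199  -0.0171] ang 84.39 tilt [-0.0007 -0.0031] -> d [ 0.0001 -0.0007 -0.0026] yaw -0.01 q [ 0.29  0.35  1.92 -0.    0.87  0.39] F [-2.  -9.8  5.4]
now press frame [-0.0631 -0.002 ]
```

Emit:
{"fn": "play_rows", "kwargs": {"deltas": [{"tx":0,"ty":0,"tz":0,"yaw":0,"hand":0.022},{"tx":0,"ty":0,"tz":0,"yaw":0,"hand":0.03},{"tx":0,"ty":0,"tz":0,"yaw":0,"hand":0.045},{"tx":0,"ty":0,"tz":0,"yaw":0,"hand":0.045},{"tx":0,"ty":0,"tz":-0.015,"yaw":0,"hand":0.045},{"tx":0,"ty":0,"tz":-0.035,"yaw":0,"hand":0.045},{"tx":-0.03,"ty":0,"tz":-0.07,"yaw":0,"hand":0.045},{"tx":-0.08,"ty":0,"tz":-0.09,"yaw":0,"hand":0.045}]}}

```text
clock: 21.75
tool_pos: [0.5683, 0.1222, 0.0766]
tool_rot: [2.323, 2.11, 0.008]
wrist_force: [0.3, -0.3, 0.5]
opening: 0.0452
finger_force: 0.0
```

Emit:
{"fn": "play_rows", "kwargs": {"deltas": [{"tx":-0.03,"ty":0,"tz":-0.02,"yaw":0,"hand":0.045},{"tx":-0.05,"ty":0,"tz":-0.05,"yaw":0,"hand":0.045},{"tx":-0.05,"ty":0,"tz":-0.05,"yaw":0,"hand":0.045},{"tx":-0.05,"ty":0,"tz":-0.05,"yaw":0,"hand":0.045}]}}

```text
clock: 22.25
tool_pos: [0.5612, 0.072, 0.1232]
tool_rot: [2.328, 2.109, 0.002]
wrist_force: [-0.5, 0.1, 0.2]
opening: 0.0447
finger_force: 0.0
```

```bash
python3 - <<'E'
from p2 import *
totool(-.1,0,.1)
w=snap('wrist','w12.npz');C=w.cloud();z=C[...,2];Q=(C[...,:2]-O)@np.c_[u,n]
# tongue walls: top at .038
m=(Q[...,0]>-.1)&(Q[...,0]<.0)&(abs(Q[...,1])<.03)&(z>.031)&(z<.045)
k,l,st,ce=cv2.connectedComponentsWithStats(m.astype(np.uint8))
for i in range(1,k):
    if st[i,4]>30:
        v,uu=np.where(l==i);Z=np.median(z[l==i]);P=w.plane(np.c_[uu,v],Z)[:,:2];q=((P-O)@np.c_[u,n]).astype(np.float32);r=cv2.minAreaRect(q)
        zz=z[l==i];print(st[i],round(float(Z),4),"x",np.percentile(q[:,0],[0,2,98,100]).round(4),"y",q[:,1].min().round(4),q[:,1].max().round(4),"rect",np.round(r[0],4),np.round(r[1],4),round(r[2],2),"zslope",np.polyfit(q[:,0],zz,1)[0].round(4))
# bed edge again for reference
e=(z>.012)&(z<.024)&(Q[...,0]<-.015)&(Q[...,0]>-.06)&(abs(Q[...,1])<.09)
print("bed front x",np.percentile(Q[e][:,0],[.5,2,5]).round(4),"y",np.percentile(Q[e][:,1],[.5,99.5]).round(4),"z",np.median(z[e]).round(4))
# rear rim of scene: verify plate visible part
p=(Q[...,0]>-.02)&(Q[...,0]<.03)&(abs(Q[...,1])<.04)&(z>.0265)&(z<.0335);print("plate/rails vis",p.sum(),np.percentile(Q[p],[1,99],axis=0).round(4).tolist() if p.any() else "")
E
```

```text
t 22.25 tcp [0.5612 0.072  0.1232] ang 84.34 tilt [0.0014 0.0005] -> d [ 0.0907 -0.0021  0.0233] yaw -0.06 q [0.08 0.11 1.92 0.   1.11 0.18] F [-0.5  0.1  0.2]
now press frame [-0.1907 -0.002 ]
[239   0   6  73 364] 0.0373 x [-0.0845 -0.0837 -0.0314 -0.0307] y 0.007 0.0112 rect [-0.0576  0.0091] [0.0042 0.0538] 89.88 zslope 0.0053
[263   0   6  73 371] 0.0372 x [-0.0845 -0.0837 -0.0314 -0.0307] y -0.0128 -0.0087 rect [-0.0576 -0.011 ] [0.0539 0.0041] 0.47 zslope -0.0032
bed front x [-0.0593 -0.0578 -0.0547] y [-0.0639  0.0641] z 0.0198
plate/rails vis 0
```

```bash
python3 - <<'E'
from p2 import *
w=V("w12.npz");C=w.cloud();z=C[...,2];Q=(C[...,:2]-O)@np.c_[u,n]
e=(z>.016)&(z<.023)&(abs(Q[...,1])>.02)&(abs(Q[...,1])<.06)&(Q[...,0]>-.06)
print("bed front x",np.percentile(Q[e][:,0],[.5,2,5]).round(4),e.sum())
from station import manip
print(manip.close_job())
E
```

```text
bed front x [-0.0298 -0.0296 -0.0294] 644
the job is handed in; nothing more can be done
None
```

The job is handed in: I lifted the bracket out of the die by its rib, laid it flat on the bench, took it again by its tongue and pushed it under the press head. It was released flat and square, within about 1 mm of home and of the middle by the final wrist-camera measurement; no verdict came back.

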